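# Set round-bottom flasks into their heating mantles

## Task

Take the four round-bottom flasks off their cork rings and set each one, neck upright, into the heating mantle of its own size so that its ball is fully seated in the well: smallest flask in the smallest mantle, and so on up to the largest. Lower them in gently, do not drop or tip the glass, and leave the conical flask and the beaker standing where they are.

Things in the scene. Friction and masses are not known exactly. Their poses are not given: they have to be found in the camera images.
- flask_50_bulb (a point): Round-bottom flask, clear glass, 50 ml, smallest of four: a ball 51 mm in diameter with a round neck 28 mm in diameter (rim 32 mm) on top; 97 mm tall, open, empty, 40 to 67 g. It stands in a loose cork ring that stays on the bench. Point: the ball's centre; z up along the neck. Middle of the neck, to grip: 48 mm above the point; rim top: 72 mm above.
- flask_100_bulb (a point): Round-bottom flask, clear glass, 100 ml, second smallest of four: a ball 64 mm in diameter with a round neck 28 mm in diameter (rim 32 mm) on top; 114 mm tall, open, empty, 56 to 93 g. It stands in a loose cork ring that stays on the bench. Point: the ball's centre; z up along the neck. Middle of the neck, to grip: 57 mm above the point; rim top: 82 mm above.
- flask_250_bulb (a point): Round-bottom flask, clear glass, 250 ml, second largest of four: a ball 85 mm in diameter with a round neck 28 mm in diameter (rim 32 mm) on top; 143 mm tall, open, empty, 104 to 173 g. It stands in a loose cork ring that stays on the bench. Point: the ball's centre; z up along the neck. Middle of the neck, to grip: 71 mm above the point; rim top: 100 mm above.
- flask_500_bulb (a point): Round-bottom flask, clear glass, 500 ml, largest of four: a ball 105 mm in diameter with a round neck 28 mm in diameter (rim 32 mm) on top; 165 mm tall, open, empty, 160 to 266 g. It stands in a loose cork ring that stays on the bench. Point: the ball's centre; z up along the neck. Middle of the neck, to grip: 83 mm above the point; rim top: 113 mm above.
- mantle_50_seat (a point): Heating mantle for the 50 ml flask, smallest of four: round white housing 96 mm in diameter, 70 mm high, fixed to the bench, dial on the side facing the robot; in its top a grey fabric well 58 mm wide at the rim, narrowing like a bowl, which centres the flask. Point: on the well's axis 5 mm above the rim, where the ball's centre is when fully seated. z up.
- mantle_100_seat (a point): Heating mantle for the 100 ml flask, second smallest of four: round white housing 112 mm in diameter, 76 mm high, fixed to the bench, dial on the side facing the robot; in its top a grey fabric well 73 mm wide at the rim, narrowing like a bowl, which centres the flask. Point: on the well's axis 6 mm above the rim, where the ball's centre is when fully seated. z up.
- mantle_250_seat (a point): Heating mantle for the 250 ml flask, second largest of four: round white housing 140 mm in diameter, 90 mm high, fixed to the bench, dial on the side facing the robot; in its top a grey fabric well 97 mm wide at the rim, narrowing like a bowl, which centres the flask. Point: on the well's axis 8 mm above the rim, where the ball's centre is when fully seated. z up.
- mantle_500_seat (a point): Heating mantle for the 500 ml flask, largest of four: round white housing 162 mm in diameter, 100 mm high, fixed to the bench, dial on the side facing the robot; in its top a grey fabric well 119 mm wide at the rim, narrowing like a bowl, which centres the flask. Point: on the well's axis 10 mm above the rim, where the ball's centre is when fully seated. z up.
- conical_flask_mid (a point): Bystander: conical (Erlenmeyer) flask of clear glass with a flat foot 85 mm wide, neck 34 mm wide, 142 mm tall, loose. The point is on its axis half-way up; z is up.
- beaker_mid (a point): Bystander: open straight-sided glass beaker, 70 mm in diameter, 95 mm tall, loose. The point is on its axis half-way up; z is up.
Mind the look-alikes: they are no part of the job. Leave any blue or yellow look-alike of the part that bears flask_50_bulb alone.

How it is judged:
By the outcome, as a careful person would: the job done as asked, in the order asked, and still so for the second after the job is handed in, with the robot touching nothing.
It also fails if it takes over 128 s, if anything falls off the work surface, if the arm or the gripper's body presses on something with over 40 N, if the wrist force passes 120 N, or if a joint passes its speed limit or range.

## Robot

A 6-joint arm with a two-finger parallel gripper is mounted at the origin on the work surface. World frame = base frame: x ahead of the robot, y to its left, z up, the work surface at z = 0. Lengths are in m, angles in rad, forces in N, time in s.
With the tool pointing down it reaches from about 0.4 to 0.825 m from the base axis. Payload 7 kg.
Tool frame: the origin (TCP) lies midway between the tips of the shut fingers; the grasp point (between the pads) lies 19 mm behind it; z points along the fingers, y is the line along which they close (so a half turn about z gives the same grasp; the last joint's range is limited). The gripper opens to 88 mm and grips with 3 to 60 N. Pads are 19 mm wide; open, the fingers measure 130 mm over their backs; the gripper's body (78 mm by 193 mm) begins 47 mm behind the grasp point.
Start: joints at [1.601, 0.359, 0.012, 0, -1.224, -0.288], TCP at [0.172, 0.653, 0.227] pointing down, gripper open.
Joint ranges: [-3.07, 3.07], [-1.43, 2.12], [-1.02, 1.25], [-3.03, 1.67], [-3.05, -0], [-3.03, 3.03]. Speed limits (rad/s): [2.39, 2.39, 3.01, 3.14, 3.14, 3.14].

## Interface

Orientations are given as [roll, pitch, yaw] about the fixed x, y, z axes, in that order (R = Rz(yaw) Ry(pitch) Rx(roll)).
In Python, from station import telemetry, eyes, ticket, recognise, trace gives the robot as it stands. The module is installed in compiled form; this text tells all that it offers.
- The arm moves only by the tool servo_tool, never from a script. Its argument "series" is a list that holds one entry, the list of rows, each a list of 4 numbers: the shift along the tool's x, y, z in mm, then the turn about the tool's z in rad. In form: [[[x, y, z, roll], ...]]. A call has exactly 10 rows; each row shifts and turns the commanded pose from where the row before left it, along the tool's axes as they then stand; what a row does not reach is not made up. A row lasts 1/12 s, in which the tool goes at most 41.7 mm and 7.16 degrees, less where a joint would pass 70% of its speed; a pose out of reach is approached as far as the arm can. A call is refused whole if a number of a shift passes 41.7 or a number of a turn 0.125, either way. A call with a gripper value outside its range is refused whole. "claw" is the gripper's target within -1 to 1 (shut at 1, half-way at 0, fully open at -1), set as the call begins (left out, the last holds). The fingers move at their own pace and stop on an object; "grip_force" is the grip in N (left out, the last holds). Time passes only in rows, so rows that do not move let the fingers close, or fill a call up. It gives the time, the measured TCP pose, the force, the opening and the grip force at its end, in the units of the state.
- telemetry.get_state(): the state, without advancing time (a new reading comes with each control period).
- eyes.grab_frame(name): name is "scene" or "top"; returns the picture (400x640x3 uint8, red, green, blue); there is no depth.
- eyes.calibration(name): a dict with "mtx" (3x3 intrinsics, pixels), "rvec" (rotation vector, rad) and "tvec" (3), from world to camera coordinates, as OpenCV has them. Camera axes: x right, y down, z forward; pixel columns grow to the right and rows downward; lengths in m; the calibration is good to about 2 mm. A picture is of the moment at which its call begins. calibration takes no time and is no camera call.
- ticket.job_done(): hands the job in; it is judged then, once.
Trained networks look in the newest picture that a camera, given by its name, has taken for a name from the list of things; names that differ only in an ending like _2 or _b are one class to them, and where a whole thing is asked for, a point or a joint stands for the part that bears it (a point fixed in the world has none). Each returns a list of dicts, best first, with "conf" (0 to 1); they miss things now and then, are a little off and sometimes report something else, mostly with a low value. They report only what shows in the picture. A call takes as long as a camera call. They do not tell look-alikes from the thing itself.
- recognise(camera, name): "position" ([x, y, z] in m, in world coordinates, good to about 4 mm: the middle of the surface that is visible of it).
- trace(camera, name): "mask" (400x640 bool, what is visible of it).
The state is a dict: "t": time; "q": joint angles; "qd": joint speeds; "joint_efforts": joint torques, N m; "eef_pos": TCP position; "ee_rot": TCP orientation; "force": force on the tool from outside, world axes, zero at the start; "moment": the same for the moment, N m; "width": finger opening in m; "gripper_force": force on a finger pad.
Only numpy, scipy, OpenCV 4.12 (cv2) and the standard library are available. Lean on these libraries where they do the work, as an engineer would, in place of code of your own. Each camera call takes 0.05 s, during which the arm holds its last target. There are 200 camera calls.

## Working session

There is one attempt and no reset: what is moved stays moved. The work goes in short steps, Python scripts to look and compute and a tool call to move; the robot and the scene stay as the last step left them, time stands still between calls to the robot, and variables do not carry over. Pictures are saved under pics/ and viewed, at most 14 in all, crops included, and the job is handed in when it is done.

Besides the shell and the picture viewer there is one more tool, called after "Call:" as name([rows], argument=value, ...), one row to a line, values as JSON. servo_tool: Moves the arm, as the interface text tells. Its arguments: {"type":"object","properties":{"series":{"type":"array"},"claw":{"type":"number"},"grip_force":{"type":"number"}},"required":["series"]}

```bash
mkdir -p pics; cat > h.py <<'E'
import numpy as np,cv2
from station import telemetry,eyes,ticket,recognise,trace
def proj(c,p):
    k=eyes.calibration(c);return cv2.projectPoints(np.float64(p).reshape(-1,1,3),np.float64(k["rvec"]),np.float64(k["tvec"]),np.float64(k["mtx"]),None)[0][:,0]
def ray(c,uv,z):
    k=eyes.calibration(c);R=cv2.Rodrigues(np.float64(k["rvec"]))[0];t=np.float64(k["tvec"]).ravel()
    o=-R.T@t;d=R.T@np.linalg.inv(k["mtx"])@[uv[0],uv[1],1];return o+d*(z-o[2])/d[2]
def save(c,n):
    f=eyes.grab_frame(c);cv2.imwrite(f"pics/{n}.png",f[:,:,::-1]);return f
E
python3 - <<'E'
from h import *
s=telemetry.get_state();print(s)
for c in("scene","top"):
    save(c,c+"0")
    k=eyes.calibration(c);R=cv2.Rodrigues(np.float64(k["rvec"]))[0];print(c,-R.T@np.float64(k["tvec"]).ravel(),k["mtx"][0][0])
    for n in["flask_50_bulb","flask_100_bulb","flask_250_bulb","flask_500_bulb","mantle_50_seat","mantle_100_seat","mantle_250_seat","mantle_500_seat","conical_flask_mid","beaker_mid"]:
        for d in recognise(c,n)[:4]:
            p=np.array(d["position"]);print(c,n,p.round(3),round(d["conf"],2),proj(c,p)[0].round())
E
```

```text
{'t': 0.0, 'q': array([ 1.60113648e+00,  3.59405654e-01,  1.10818275e-02, -3.40501652e-04,
       -1.22406059e+00, -2.88119058e-01]), 'qd': array([-0.00147134,  0.0006833 , -0.00098906, -0.00030594,  0.00033304,
       -0.00043268]), 'joint_efforts': array([ 1.19692344e-03, -5.82726717e+01,  2.93046874e+01,  6.99694365e+00,
        6.94389077e-03, -1.56068609e-04]), 'eef_pos': array([0.17197184, 0.65224692, 0.22562226]), 'ee_rot': array([ 3.13997907e+00, -1.44398670e-04, -2.57894757e-01]), 'force': array([0.85620096, 0.57004698, 0.89687185]), 'moment': array([-0.03071613,  0.03721776,  0.01860967]), 'gripper_force': 0.0, 'width': 0.0874527489827913}
scene [1.26100819 0.51970538 0.80574774] 432.7507647332367
scene flask_50_bulb [0.453 0.1   0.057] 0.89 [347. 216.]
scene flask_50_bulb [0.35  0.118 0.048] 0.7 [370. 202.]
scene flask_50_bulb [0.262 0.287 0.045] 0.66 [437. 206.]
scene flask_100_bulb [0.378 0.26  0.068] 0.9 [413. 219.]
scene flask_100_bulb [ 0.4   -0.446  0.065] 0.3 [212. 149.]
scene flask_250_bulb [ 0.405 -0.246  0.073] 0.6 [258. 166.]
scene flask_500_bulb [ 0.45  -0.052 
[... 833 characters left out ...]
203. 226.]
top flask_100_bulb [0.36  0.251 0.063] 0.83 [255. 221.]
top flask_250_bulb [ 0.388 -0.25   0.086] 0.82 [406. 216.]
top flask_500_bulb [ 0.419 -0.063  0.099] 0.58 [350. 205.]
top mantle_50_seat [0.632 0.129 0.064] 0.78 [294. 143.]
top mantle_50_seat [ 0.634 -0.115  0.088] 0.53 [366. 142.]
top mantle_50_seat [ 0.389 -0.249  0.084] 0.17 [406. 215.]
top mantle_100_seat [ 0.582 -0.331  0.064] 0.63 [429. 160.]
top mantle_250_seat [0.585 0.336 0.077] 0.7 [232. 154.]
top mantle_500_seat [ 0.636 -0.113  0.087] 0.98 [365. 141.]
top conical_flask_mid [0.339 0.426 0.063] 0.56 [203. 226.]
top beaker_mid [ 0.387 -0.477  0.045] 0.65 [471. 218.]
top beaker_mid [0.338 0.424 0.064] 0.43 [203. 227.]
```

View pics/scene0.png

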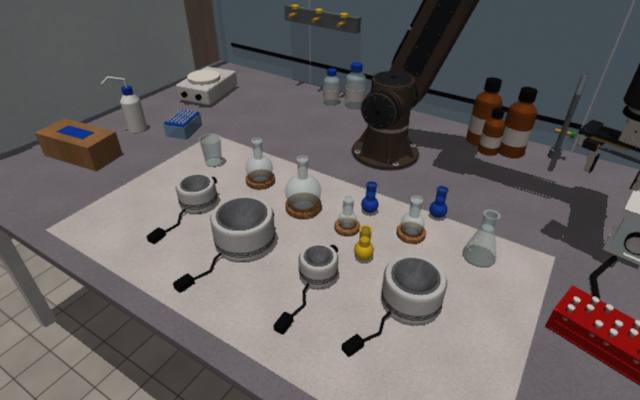

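View pics/top0.png

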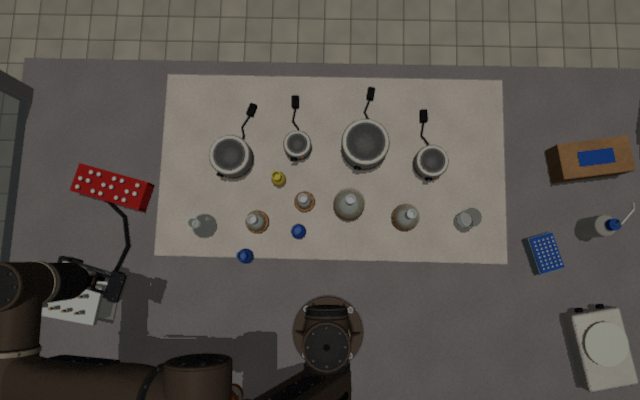

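The scene view shows a clear 50 ml flask at (347,216). It could be confused with the blue look-alikes at (370,200) and (438,205) and the yellow one at (364,245). The other flasks are at (411,222), (302,190) and (259,168). The mantles are at (318,264), (197,192), (413,288) and (243,228), the conical flask at (481,240) and the beaker at (211,149). Next I'll fit silhouettes to get poses.

```bash
cat > fit.py <<'E'
from h import *
from scipy.optimize import minimize
a=np.linspace(0,2*np.pi,40)
def circ(r,z): return np.c_[r*np.cos(a),r*np.sin(a),0*a+z]
FL={50:(.0255,.072),100:(.032,.082),250:(.0425,.100),500:(.0525,.113)}
MA={50:(.048,.070),100:(.056,.076),250:(.070,.090),500:(.081,.100)}
def parts(kind,s):
    if kind=="flask":
        r,h=FL[s];b=np.vstack([circ(r*np.cos(t),r*np.sin(t)) for t in np.linspace(-1.5,1.5,13)])
        return [b,np.vstack([circ(.014,0),circ(.014,h)]),np.vstack([circ(.016,h-.006),circ(.016,h)])]
    r,h=MA[s];return [np.vstack([circ(r,0),circ(r,h)])]
def rend(c,ps,p,S=4):
    m=np.zeros((400*S,640*S),np.uint8)
    for q in ps:
        h=cv2.convexHull(np.float32(proj(c,q+p)))
        cv2.fillConvexPoly(m,np.int32(np.round((h+.5)*S)),1)
    return m
def fit(kind,s,masks,p0,free):
    ps=parts(kind,s);S=4
    M={c:cv2.resize(m.astype(np.uint8),None,fx=S,fy=S,interpolation=0) for c,m in masks.items()}
    def cost(v):
        p=np.array([v[0],v[1],v[2] if free else p0[2]]);e=0
        for c in M:
            R=rend(c,ps,p);e+=1-(R&M[c]).sum()/(R|M[c]).sum()
        return e/len(M)
    n=3 if free else 2
    r=minimize(cost,p0[:n],method="Nelder-Mead",options=dict(initial_simplex=np.vstack([p0[:n]]+[np.array(p0[:n])+.008*np.eye(n)[i] for i in range(n)]),xatol=2e-4,fatol=1e-4))
    return r.x,r.fun
E
cat > meas.py <<'E'
from fit import *
G={("flask",50):(.43,.09,.04),("flask",100):(.36,.251,.045),("flask",250):(.385,-.25,.055),("flask",500):(.415,-.06,.065),("mantle",50):(.625,.13,0),("mantle",100):(.575,-.33,0),("mantle",250):(.575,.335,0),("mantle",500):(.62,-.11,0)}
im={c:eyes.grab_frame(c)[:,:,::-1].copy() for c in("scene","top")}
for (k,s),g in G.items():
    n=f"{k}_{s}_"+("bulb" if k=="flask" else "seat");mk={}
    for c in im:
        best=None
        for d in trace(c,n):
            m=d["mask"];ys,xs=np.nonzero(m)
            if len(xs)==0: continue
            e=np.hypot(*(np.array([xs.mean(),ys.mean()])-proj(c,np.array(g)+[0,0,.04 if k=="mantle" else 0])[0]))
            if e<20 and (best is None or e<best[0]): best=(e,m)
        if best: mk[c]=best[1]
    if k=="mantle" and not mk: print(n,"no mask");continue
    res=[fit(k,s,mk,g,k=="flask" and len(mk)==2)]+[fit(k,s,{c:mk[c]},g,False) for c in mk]
    print(n,list(mk),[(x.round(4),round(f,3)) for x,f in res])
    p=np.append(res[0][0],g[2])[:3]
    for c in im:
        cs,_=cv2.findContours(rend(c,parts(k,s),p,1),0,1);cv2.drawContours(im[c],cs,-1,(0,255,0),1)
cv2.imwrite("pics/fit_scene.png",cv2.resize(im["scene"][120:330,170:470],None,fx=2.6,fy=2.6,interpolation=2))
cv2.imwrite("pics/fit_top.png",cv2.resize(im["top"][100:270,180:490],None,fx=2.5,fy=2.5,interpolation=2))
E
python3 meas.py
```

```text
flask_50_bulb ['top'] [(array([0.4361, 0.0933]), np.float64(0.076)), (array([0.4361, 0.0933]), np.float64(0.076))]
flask_100_bulb ['scene', 'top'] [(array([0.3636, 0.2542, 0.0424]), np.float64(0.075)), (array([0.3684, 0.2543]), np.float64(0.052)), (array([0.3628, 0.2552]), np.float64(0.051))]
flask_250_bulb ['scene', 'top'] [(array([ 0.3892, -0.2584,  0.0512]), np.float64(0.08)), (array([ 0.394, -0.256]), np.float64(0.046)), (array([ 0.3868, -0.2548]), np.float64(0.05))]
flask_500_bulb ['scene', 'top'] [(array([ 0.4297, -0.0619,  0.0619]), np.float64(0.059)), (array([ 0.4339, -0.0605]), np.float64(0.047)), (array([ 0.4289, -0.0598]), np.float64(0.042))]
mantle_50_seat ['scene', 'top'] [(array([0.6302, 0.1224]), np.float64(0.256)), (array([0.6278, 0.1156]), np.float64(0.295)), (array([0.6301, 0.1233]), np.float64(0.201))]
mantle_100_seat ['scene', 'top'] [(array([ 0.5795, -0.3391]), np.float64(0.218)), (array([ 0.5749, -0.3492]), np.float64(0.226)), (array([ 0.5776, -0.3371]), np.float64(0.193))]
mantle_250_seat ['scene', 'top'] [(array([0.5807, 0.346 ]), np.float64(0.156)), (array([0.5807, 0.3449]), np.float64(0.179)), (array([0.5806, 0.3486]), np.float64(0.121))]
mantle_500_seat ['scene', 'top'] [(array([ 0.6347, -0.1123]), np.float64(0.132)), (array([ 0.6323, -0.1166]), np.float64(0.159)), (array([ 0.6342, -0.1099]), np.float64(0.094))]
```

View pics/fit_scene.png

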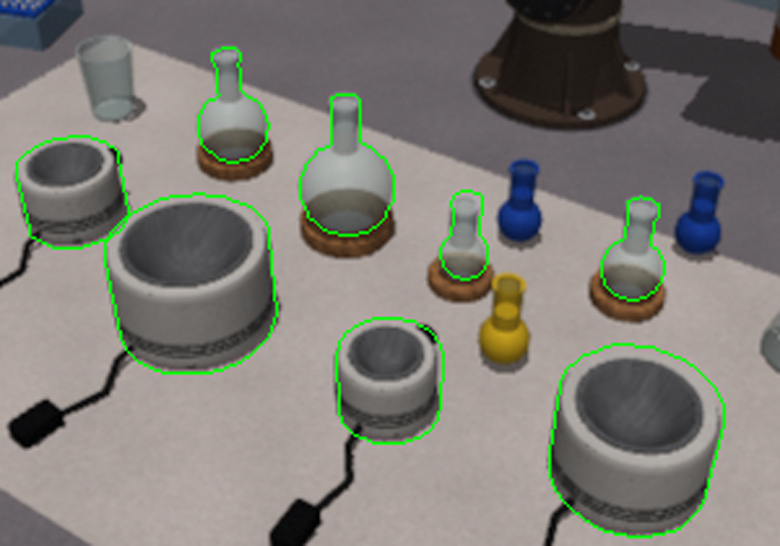

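View pics/fit_top.png

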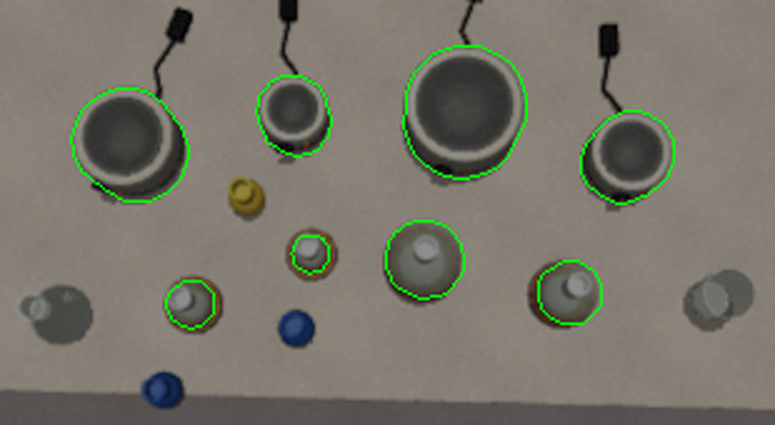

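The fits match the picture, and the clear glass 50 ml flask is the one outlined at crop (465,240). I'll do one refinement: fit the well rims in both views, and the upper parts of the flasks, since the rings hide the ball bottoms.

```bash
cat > ref.py <<'E'
from fit import *
from scipy.optimize import least_squares
im={c:eyes.grab_frame(c) for c in("scene","top")}
W={50:(.629,.122,.0290,.070),100:(.578,-.338,.0365,.076),250:(.5807,.347,.0485,.090),500:(.634,-.111,.0595,.100)}
for s,(x,y,r,h) in W.items():
    out=[]
    for c in im:
        g=cv2.GaussianBlur(im[c].mean(2).astype(np.float32),(3,3),0);G=cv2.magnitude(cv2.Sobel(g,5,1,0),cv2.Sobel(g,5,0,1))
        # signed radial contrast along the rim circle: outside minus inside
        def cost(v):
            o=proj(c,circ(r+.0025,h)+[v[0],v[1],0]);i=proj(c,circ(r-.0025,h)+[v[0],v[1],0])
            f=lambda u:cv2.remap(g,np.float32(u[:,:1]),np.float32(u[:,1:]),1).ravel()
            return -np.minimum(f(o)-f(i),60).mean()
        best=min(((cost((x+a,y+b)),x+a,y+b) for a in np.arange(-.014,.0145,.001) for b in np.arange(-.014,.0145,.001)))
        out.append((c,round(best[1],4),round(best[2],4),round(float(best[0]),1)))
    print("well",s,out)
G={50:(.436,.093,.036),100:(.364,.255,.042),250:(.389,-.257,.051),500:(.43,-.061,.062)}
for s,g in G.items():
    mk={}
    for c in im:
        for d in trace(c,f"flask_{s}_bulb"):
            ys,xs=np.nonzero(d["mask"])
            if len(xs) and np.hypot(*(np.array([xs.mean(),ys.mean()])-proj(c,g)[0]))<12 and c not in mk: mk[c]=d["mask"]
    ps=parts("flask",s);M={c:cv2.resize(m.astype(np.uint8),None,fx=4,fy=4,interpolation=0) for c,m in mk.items()}
    def cost(v,cs):
        e=0
        for c in cs:
            R=rend(c,ps,v);A=M[c]
            if c=="scene": k=int(proj(c,g)[0][1]*4);R=R[:k];A=A[:k]
            e+=1-(R&A).sum()/(R|A).sum()
        return e/len(cs)
    r=[]
    for cs in [list(M)]+[[c] for c in M]:
        for z in ([None] if len(cs)==2 else [g[2]]):
            f=(lambda v:cost(v,cs)) if z is None else (lambda v:cost(np.r_[v,z],cs))
            v0=np.array(g if z is None else g[:2]);n=len(v0)
            o=minimize(f,v0,method="Nelder-Mead",options=dict(initial_simplex=np.vstack([v0-.004,v0-.004+.01*np.eye(n)]),xatol=2e-4,fatol=1e-4));r.append((cs,o.x.round(4),round(o.fun,3)))
    print("flask",s,r)
E
python3 ref.py
```

```text
Traceback (most recent call last):
  File "ref.py", line 14, in <module>
    best=min(((cost((x+a,y+b)),x+a,y+b) for a in np.arange(-.014,.0145,.001) for b in np.arange(-.014,.0145,.001)))
  File "ref.py", line 14, in <genexpr>
    best=min(((cost((x+a,y+b)),x+a,y+b) for a in np.arange(-.014,.0145,.001) for b in np.arange(-.014,.0145,.001)))
               ~~~~^^^^^^^^^^^
  File "ref.py", line 11, in cost
    o=proj(c,circ(r+.0025,h)+[v[0],v[1],0]);i=proj(c,circ(r-.0025,h)+[v[0],v[1],0])
                                              ~~~~^^^^^^^^^^^^^^^^^^^^^^^^^^^^^^^^^
  File "h.py", line 4, in proj
    k=eyes.calibration(c);return cv2.projectPoints(np.float64(p).reshape(-1,1,3),np.float64(k["rvec"]),np.float64(k["tvec"]),np.float64(k["mtx"]),None)[0][:,0]
ValueError: time passes only in moves, steps and waits
```

Call:
servo_tool([
  [[0,0,-5,0.12],[0,0,-5,0.12],[0,0,0,0],[0,0,0,0],[0,0,0,0],[0,0,0,0],[0,0,0,0],[0,0,0,0],[0,0,0,0],[0,0,0,0]],
], claw=-1, grip_force=15)

```text
t: 2.93
eef_pos: [0.1721, 0.6526, 0.2365]
ee_rot: [3.141, -0.0, -0.497]
force: [0.1, 0.7, 0.0]
width: 0.088
gripper_force: 0.0
```

```bash
sed -i 's/^def proj/from functools import lru_cache\nCAL=lru_cache(None)(eyes.calibration)\ndef proj/; s/k=eyes.calibration(c)/k=CAL(c)/' h.py; python3 ref.py
```

```text
well 50 [('scene', np.float64(0.639), np.float64(0.126), -26.8), ('top', np.float64(0.634), np.float64(0.117), -21.5)]
well 100 [('scene', np.float64(0.588), np.float64(-0.339), -22.1), ('top', np.float64(0.583), np.float64(-0.342), -21.6)]
well 250 [('scene', np.float64(0.5917), np.float64(0.351), -28.9), ('top', np.float64(0.5867), np.float64(0.35), -22.3)]
well 500 [('scene', np.float64(0.64), np.float64(-0.104), -25.7), ('top', np.float64(0.639), np.float64(-0.109), -21.4)]
flask 50 [(['scene', 'top'], array([0.4396, 0.0919, 0.036 ]), np.float64(0.127)), (['scene'], array([0.4405, 0.0907]), np.float64(0.054)), (['top'], array([0.4384, 0.0951]), np.float64(0.069))]
flask 100 [(['scene', 'top'], array([0.3636, 0.2542, 0.0377]), np.float64(0.086)), (['scene'], array([0.3701, 0.2549]), np.float64(0.085)), (['top'], array([0.3631, 0.2555]), np.float64(0.057))]
flask 250 [(['scene', 'top'], array([ 0.3908, -0.2567,  0.0503]), np.float64(0.071)), (['scene'], array([ 0.3911, -0.2574]), np.float64(0.053)), (['top'], array([ 0.3899, -0.2545]), np.float64(0.05))]
flask 500 [(['scene', 'top'], array([ 0.4297, -0.0623,  0.0618]), np.float64(0.079)), (['scene'], array([ 0.4299, -0.064 ]), np.float64(0.055)), (['top'], array([ 0.4282, -0.0596]), np.float64(0.042))]
```

Call:
servo_tool([
  [[0,0,0,-0.124],[0,0,0,-0.124],[0,0,0,-0.124],[0,0,0,-0.124],[17,36,0,0],[17,36,0,0],[17,36,0,0],[17,36,0,0],[17,36,0,0],[17,36,0,0]],
])

```text
t: 4.27
eef_pos: [0.2742, 0.4347, 0.2367]
ee_rot: [-3.141, -0.0, -0.001]
force: [0.9, 0.6, 0.4]
width: 0.0878
gripper_force: 0.0
```

Call:
servo_tool([
  [[18,37,0,0],[18,37,0,0],[18,37,0,0],[18,37,0,0],[18,37,0,0],[18,37,0,0],[18,37,0,0],[18,37,0,0],[0,0,0,0],[0,0,0,0]],
])

```text
t: 5.1
eef_pos: [0.4179, 0.1381, 0.2368]
ee_rot: [-3.141, -0.0, -0.007]
force: [0.1, -0.1, 1.1]
width: 0.0875
gripper_force: 0.0
```

Call:
servo_tool([
  [[11,23,0,0],[11,23,0,0.006],[0,0,25,0],[0,0,30,0],[0,0,30,0],[0,0,30,0],[0,0,25,0],[0,0,18,0],[0,0,12,0],[0,0,0,0]],
])

```text
t: 5.93
eef_pos: [0.4374, 0.0945, 0.0643]
ee_rot: [3.139, 0.004, -0.006]
force: [0.2, 0.1, 0.3]
width: 0.0877
gripper_force: 0.0
```

```bash
python3 - <<'E'
from h import *
f=save("scene","g50");cv2.imwrite("pics/g50c.png",cv2.resize(f[140:300,260:460,::-1],None,fx=4,fy=3.75*4/3.75,interpolation=2)[:600])
E
```

```text
(no output)
```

View pics/g50c.png

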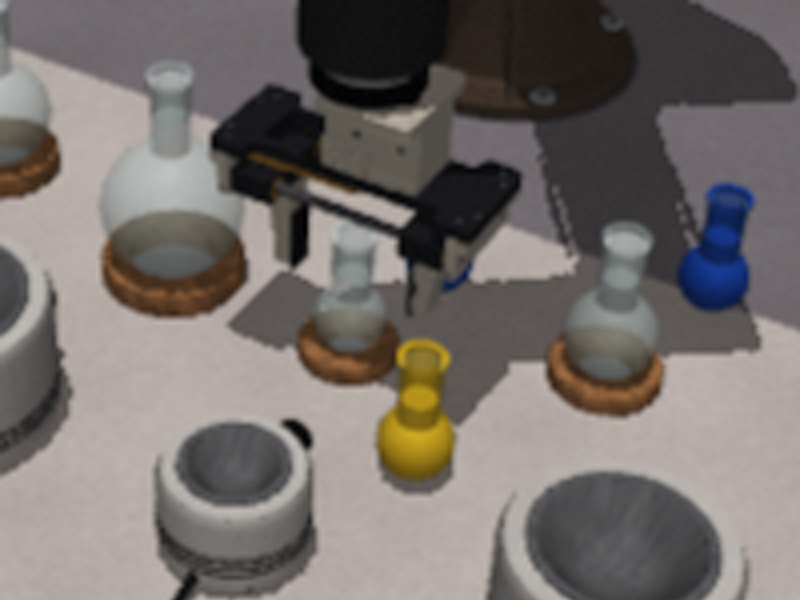

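The fingers straddle the clear flask's neck at crop (352,260), so I'm closing.

Call:
servo_tool([
  [[2,1,0,0],[0,0,0,0],[0,0,0,0],[0,0,0,0],[0,0,0,0],[0,0,0,0],[0,0,0,0],[0,0,0,0],[0,0,0,0],[0,0,0,0]],
], claw=1, grip_force=15)

```text
t: 6.82
eef_pos: [0.4411, 0.0931, 0.0666]
ee_rot: [3.142, 0.0, -0.008]
force: [0.8, -1.0, -0.1]
width: 0.0308
gripper_force: 15.0
```

Call:
servo_tool([
  [[0,0,-4,0],[0,0,-8,0],[0,0,-16,0],[0,0,-22,0],[0,0,-24,0],[0,0,-22,0],[0,0,-14,0],[0,0,-8,0],[0,0,-4,0],[0,0,0,0]],
])

```text
t: 7.65
eef_pos: [0.4412, 0.0933, 0.1892]
ee_rot: [-3.141, -0.001, -0.008]
force: [-0.7, -0.2, -0.6]
width: 0.0313
gripper_force: 15.0
```

Call:
servo_tool([
  [[8,-1,0,0],[20,-3,0,0],[28,-4,0,0],[28,-4,0,0],[28,-4,0,0],[28,-4,0,0],[28,-4,0,0],[18,-2,0,0],[8,0,0,0],[0,0,0,0]],
])

```text
t: 8.48
eef_pos: [0.6363, 0.1172, 0.1858]
ee_rot: [3.14, 0.003, -0.009]
force: [-0.1, -0.1, -0.7]
width: 0.0311
gripper_force: 15.0
```

```bash
cat > look.py <<'E'
import sys
from fit import *
n=sys.argv[1];s=int(sys.argv[2]);W={50:(.635,.119),100:(.584,-.3425),250:(.5875,.351),500:(.639,-.108)}
F={c:eyes.grab_frame(c) for c in("scene","top")};st=telemetry.get_state();t=st["eef_pos"];print(t.round(4),st["width"].round(4),st["force"].round(1))
g=np.array(t)+[0,0,.019-{50:.048,100:.057,250:.071,500:.083}[s]];ps=parts("flask",s)
M={}
for c in F:
    for d in trace(c,f"flask_{s}_bulb"):
        ys,xs=np.nonzero(d["mask"])
        if len(xs) and c not in M and np.hypot(*(np.array([xs.mean(),ys.mean()])-proj(c,g)[0]))<25: M[c]=cv2.resize(d["mask"].astype(np.uint8),None,fx=4,fy=4,interpolation=0)
out=[]
for c in M:
    # ball below gripper only: rows below ball centre-0.3r in scene
    k=int(proj(c,g)[0][1]*4) if c=="scene" else 0
    def cost(v):
        p=g.copy();
        if c=="scene": p[1]+=v[0];p[2]+=v[1]
        else: p[:2]+=v
        R=rend(c,ps,p)[k:];A=M[c][k:];return 1-(R&A).sum()/(R|A).sum()
    o=minimize(cost,[0,0],method="Nelder-Mead",options=dict(initial_simplex=[[-.004,-.004],[.008,-.004],[-.004,.008]],xatol=2e-4,fatol=1e-4));print(c,"dy,dz" if c=="scene" else "dx,dy",o.x.round(4),round(o.fun,3))
u,v=proj("scene",[*W[s],.1])[0].astype(int);f=F["scene"][:,:,::-1].copy()
cv2.imwrite(f"pics/{n}.png",cv2.resize(f[max(v-90,0):v+60,max(u-100,0):u+100],None,fx=4,fy=4,interpolation=2))
E
python3 look.py c50 50
```

```text
Traceback (most recent call last):
  File "look.py", line 4, in <module>
    F={c:eyes.grab_frame(c) for c in("scene","top")};st=telemetry.get_state();t=st["eef_pos"];print(t.round(4),st["width"].round(4),st["force"].round(1))
                                                                                                               ^^^^^^^^^^^^^^^^^
AttributeError: 'float' object has no attribute 'round'
```

```bash
sed -i 's/st\["width"\].round(4)/round(st["width"],4)/' look.py; python3 look.py c50 50
```

```text
[0.6343 0.1175 0.1882] 0.0315 [-0.5 -0.5 -0.6]
scene dy,dz [-0.0008 -0.0023] 0.041
```

View pics/c50.png

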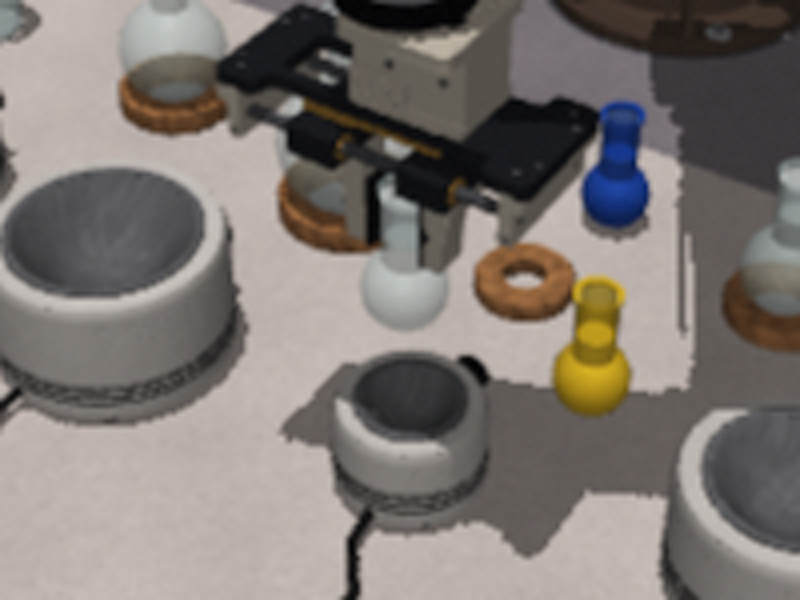

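The flask is held upright above the small mantle: ball at crop (404,290), well at (410,395). Lowering now.

Call:
servo_tool([
  [[1,-3,6,0],[0,0,12,0],[0,0,14,0],[0,0,14,0],[0,0,10,0],[0,0,8,0],[0,0,4,0],[0,0,2,0],[0,0,0,0],[0,0,0,0]],
])

```text
t: 9.62
eef_pos: [0.6367, 0.1208, 0.119]
ee_rot: [-3.141, -0.001, -0.008]
force: [-0.3, 0.8, 0.4]
width: 0.0313
gripper_force: 15.0
```

```bash
python3 look.py d50 50; python3 -c "
from h import *
print(telemetry.get_state()['force'])"
```

```text
[0.6368 0.1208 0.1193] 0.031 [ 0.9 -0.8 -1.3]
scene dy,dz [-0.0012  0.0018] 0.052
top dx,dy [-0.0385 -0.0011] 0.819
[ 0.66749619 -0.49642368 -0.42862865]
```

View pics/d50.png

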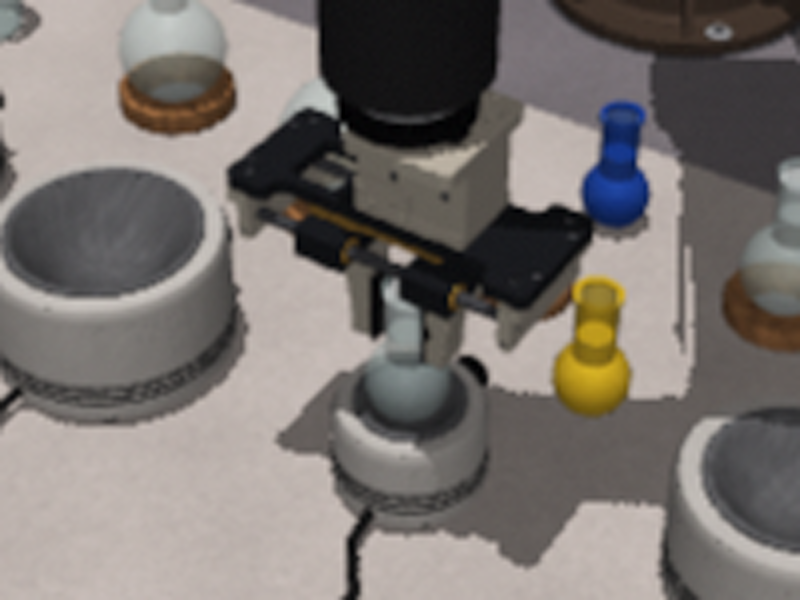

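The ball is entering the well, centred to within about 1 mm.

Call:
servo_tool([
  [[0,-1,2,0],[0,0,2,0],[0,0,2,0],[0,0,2,0],[0,0,1,0],[0,0,1,0],[0,0,0,0],[0,0,0,0],[0,0,0,0],[0,0,0,0]],
])

```text
t: 10.65
eef_pos: [0.6364, 0.1217, 0.1087]
ee_rot: [-3.142, -0.0, -0.008]
force: [-1.4, 0.5, -0.2]
width: 0.031
gripper_force: 15.0
```

Call:
servo_tool([
  [[0,0,1,0],[0,0,1,0],[0,0,1,0],[0,0,0,0],[0,0,0,0],[0,0,0,0],[0,0,0,0],[0,0,0,0],[0,0,0,0],[0,0,0,0]],
])

```text
t: 11.48
eef_pos: [0.6365, 0.1216, 0.1059]
ee_rot: [3.142, -0.0, -0.008]
force: [-0.1, -1.7, 5.6]
width: 0.031
gripper_force: 15.0
```

Contact shows 5.6 N at the expected seat height. Releasing.

Call:
servo_tool([
  [[0,0,0,0],[0,0,0,0],[0,0,0,0],[0,0,0,0],[0,0,0,0],[0,0,0,0],[0,0,0,0],[0,0,0,0],[0,0,0,0],[0,0,0,0]],
], claw=-1)

```text
t: 12.32
eef_pos: [0.6363, 0.1216, 0.1056]
ee_rot: [-3.142, -0.0, -0.008]
force: [0.0, 0.5, 0.4]
width: 0.0865
gripper_force: 0.0
```

Call:
servo_tool([
  [[0,0,-5,0],[0,0,-12,0],[0,0,-20,0],[0,0,-30,0],[0,0,-30,0],[0,0,-20,0],[0,0,-10,0],[0,0,0,0],[0,0,0,0],[0,0,0,0]],
])

```text
t: 13.15
eef_pos: [0.6355, 0.1214, 0.2313]
ee_rot: [3.141, 0.002, -0.008]
force: [-0.9, 0.6, 0.0]
width: 0.0876
gripper_force: 0.0
```

```bash
cat > seat.py <<'E'
import sys
from fit import *
s=int(sys.argv[1]);W={50:(.636,.121,.075),100:(.584,-.341,.082),250:(.5885,.351,.098),500:(.639,-.107,.11)}
f=eyes.grab_frame("scene");g=np.array(W[s]);ps=parts("flask",s)
for d in trace("scene",f"flask_{s}_bulb"):
    ys,xs=np.nonzero(d["mask"])
    if len(xs) and np.hypot(*(np.array([xs.mean(),ys.mean()])-proj("scene",g+[0,0,.03])[0]))<25:
        A=cv2.resize(d["mask"].astype(np.uint8),None,fx=4,fy=4,interpolation=0);k=int(proj("scene",g)[0][1]*4)
        def cost(v): 
            R=rend("scene",ps,g+[0,v[0],v[1]])[:k];return 1-(R&A[:k]).sum()/(R|A[:k]).sum()
        o=minimize(cost,[0,0],method="Nelder-Mead",options=dict(initial_simplex=[[-.004,-.004],[.008,-.004],[-.004,.008]],xatol=2e-4,fatol=1e-4));print("seat dy,dz",o.x.round(4),round(o.fun,3));break
u,v=proj("scene",g)[0].astype(int);im=f[:,:,::-1].copy()
cv2.imwrite(f"pics/s{s}.png",cv2.resize(im[max(v-80,0):v+50,max(u-80,0):u+80],None,fx=4,fy=4,interpolation=2))
E
python3 seat.py 50
```

```text
seat dy,dz [0.0007 0.0008] 0.039
```

View pics/s50.png

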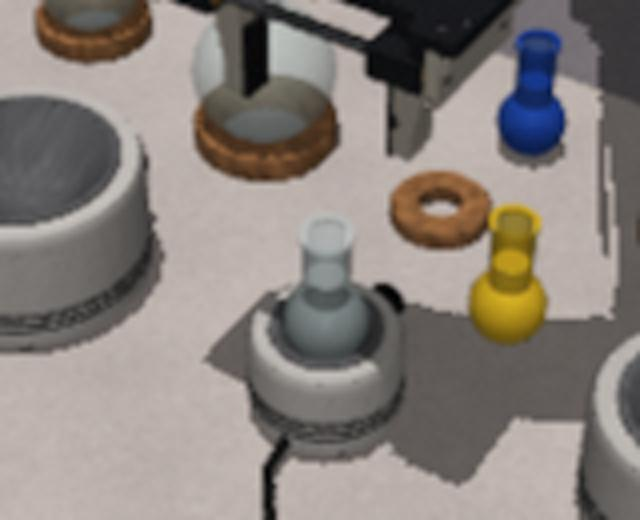

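The 50 ml flask is seated and upright: neck at crop (327,260), ball in the well, fit within 1 mm. On to the 100 ml flask.

Call:
servo_tool([
  [[-15,-8,0,-0.008],[-34,-17,0,0],[-34,-17,0,0],[-34,-17,0,0],[-34,-17,0,0],[-34,-17,0,0],[-34,-17,0,0],[-34,-17,0,0],[-17,-6,0,0],[0,0,0,0]],
])

```text
t: 14.08
eef_pos: [0.3635, 0.2552, 0.2322]
ee_rot: [-3.142, 0.001, 0.003]
force: [0.5, -0.7, -0.5]
width: 0.0876
gripper_force: 0.0
```

Call:
servo_tool([
  [[2,0,14,0],[0,0,28,0],[0,0,28,0],[0,0,28,0],[0,0,24,0],[0,0,18,0],[0,0,10,0],[0,0,4,0],[0,0,0,0],[0,0,0,0]],
])

```text
t: 14.92
eef_pos: [0.3686, 0.2547, 0.0786]
ee_rot: [3.141, 0.0, 0.0]
force: [0.6, -0.3, 0.2]
width: 0.0874
gripper_force: 0.0
```

Call:
servo_tool([
  [[0,0,0,0],[0,0,0,0],[0,0,0,0],[0,0,0,0],[0,0,0,0],[0,0,0,0],[0,0,0,0],[0,0,0,0],[0,0,0,0],[0,0,0,0]],
], claw=1, grip_force=18)

```text
t: 15.75
eef_pos: [0.3684, 0.2547, 0.0786]
ee_rot: [3.142, 0.0, 0.0]
force: [-0.6, -0.9, 0.6]
width: 0.0312
gripper_force: 18.0
```

Call:
servo_tool([
  [[0,0,-4,0],[0,0,-10,0],[0,0,-20,0],[0,0,-30,0],[0,0,-34,0],[0,0,-34,0],[0,0,-32,0],[0,0,-24,0],[0,0,-14,0],[0,0,-4,0]],
])

```text
t: 16.58
eef_pos: [0.369, 0.2554, 0.2876]
ee_rot: [-3.138, -0.003, 0.0]
force: [-0.1, -1.0, -1.5]
width: 0.0311
gripper_force: 18.0
```

Call:
servo_tool([
  [[3,10,0,0],[8,22,0,0],[12,33,0,0],[12,33,0,0],[12,33,0,0],[12,33,0,0],[12,33,0,0],[12,33,0,0],[12,33,0,0],[12,33,0,0]],
])

```text
t: 17.42
eef_pos: [0.4746, -0.0436, 0.283]
ee_rot: [3.141, 0.002, 0.0]
force: [-0.2, 1.5, -1.6]
width: 0.0313
gripper_force: 18.0
```

Call:
servo_tool([
  [[12,33,0,0],[12,33,0,0],[12,33,0,0],[12,33,0,0],[12,33,0,0],[12,33,0,0],[12,33,0,0],[12,33,0,0],[8,22,0,0],[4,10,0,0]],
])

```text
t: 18.25
eef_pos: [0.5827, -0.3403, 0.2811]
ee_rot: [-3.14, 0.005, -0.002]
force: [-0.5, 1.3, -1.1]
width: 0.0311
gripper_force: 18.0
```

Call:
servo_tool([
  [[2,0,8,0],[0,0,18,0],[0,0,22,0],[0,0,22,0],[0,0,22,0],[0,0,18,0],[0,0,14,0],[0,0,8,0],[0,0,4,0],[0,0,0,0]],
])

```text
t: 19.08
eef_pos: [0.5848, -0.3365, 0.1475]
ee_rot: [-3.141, 0.002, 0.001]
force: [-0.1, -0.2, -0.7]
width: 0.031
gripper_force: 18.0
```

```bash
python3 look.py d100 100
```

```text
[ 0.5858 -0.3371  0.1493] 0.0306 [-0.2 -1.  -0.7]
scene dy,dz [0.0042 0.0031] 0.035
top dx,dy [-0.0169  0.0027] 0.644
```

View pics/d100.png

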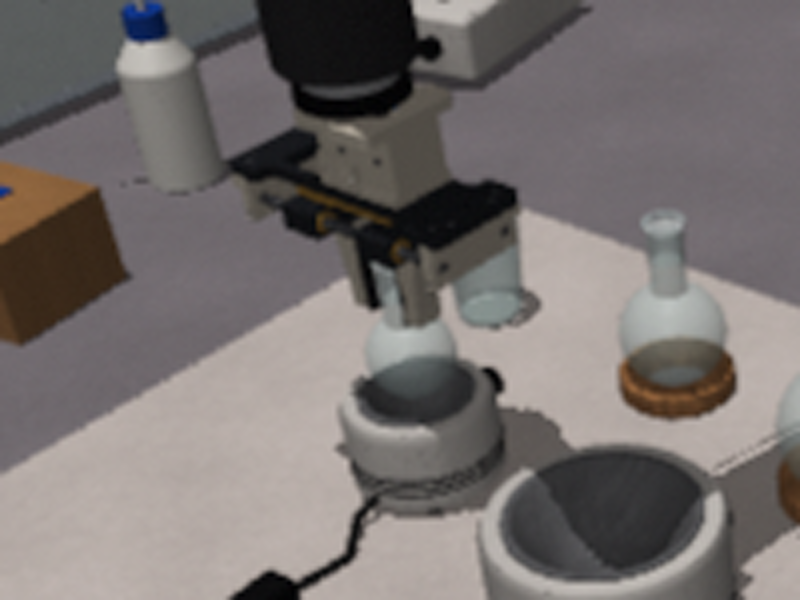

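```bash
python3 - <<'E'
from h import *
u,v=proj("scene",[.584,-.3425,.1])[0].astype(int);o=np.array([u-100,v-90])
for p in [(.584,-.3425,.076),(.5855,-.3405,.076),(.584,-.3425,.112),(.5855,-.3405,.112),(.5855,-.337,.112),(.5855,-.333,.112),(.589,-.337,.112)]: print(p,((proj("scene",p)[0]-o)*4).round(1))
E
```

```text
(0.584, -0.3425, 0.076) [408.1 391.2]
(0.5855, -0.3405, 0.076) [408.6 393.1]
(0.584, -0.3425, 0.112) [399.7 350.1]
(0.5855, -0.3405, 0.112) [400.1 351.9]
(0.5855, -0.337, 0.112) [403.6 353.4]
(0.5855, -0.333, 0.112) [407.7 355.1]
(0.589, -0.337, 0.112) [400.  355.7]
```

Call:
servo_tool([
  [[0,3,3,0],[0,0,4,0],[0,0,4,0],[0,0,4,0],[0,0,3,0],[0,0,2,0],[0,0,2,0],[0,0,1,0],[0,0,0,0],[0,0,0,0]],
])

```text
t: 20.12
eef_pos: [0.5855, -0.3403, 0.1256]
ee_rot: [3.142, -0.0, 0.0]
force: [-0.4, -0.3, -1.3]
width: 0.0313
gripper_force: 18.0
```

Call:
servo_tool([
  [[0,0,1,0],[0,0,1,0],[0,0,0,0],[0,0,0,0],[0,0,0,0],[0,0,0,0],[0,0,0,0],[0,0,0,0],[0,0,0,0],[0,0,0,0]],
])

```text
t: 20.95
eef_pos: [0.5855, -0.3402, 0.1236]
ee_rot: [3.142, 0.0, 0.0]
force: [-0.8, 0.5, -0.1]
width: 0.0308
gripper_force: 18.0
```

Call:
servo_tool([
  [[0,0,1,0],[0,0,1,0],[0,0,0,0],[0,0,0,0],[0,0,0,0],[0,0,0,0],[0,0,0,0],[0,0,0,0],[0,0,0,0],[0,0,0,0]],
])

```text
t: 21.78
eef_pos: [0.5855, -0.3402, 0.1216]
ee_rot: [-3.142, -0.0, 0.0]
force: [-0.4, -0.3, -1.2]
width: 0.0312
gripper_force: 18.0
```

Call:
servo_tool([
  [[0,0,1,0],[0,0,0,0],[0,0,0,0],[0,0,0,0],[0,0,0,0],[0,0,0,0],[0,0,0,0],[0,0,0,0],[0,0,0,0],[0,0,0,0]],
])

```text
t: 22.62
eef_pos: [0.5855, -0.3403, 0.1206]
ee_rot: [3.142, -0.0, 0.0]
force: [-0.3, 0.1, -1.8]
width: 0.0308
gripper_force: 18.0
```

Call:
servo_tool([
  [[0,0,1,0],[0,0,0,0],[0,0,1,0],[0,0,0,0],[0,0,0,0],[0,0,0,0],[0,0,0,0],[0,0,0,0],[0,0,0,0],[0,0,0,0]],
])

```text
t: 23.45
eef_pos: [0.5858, -0.3404, 0.1192]
ee_rot: [3.141, -0.001, 0.0]
force: [-0.2, 0.2, 5.0]
width: 0.0311
gripper_force: 18.0
```

Call:
servo_tool([
  [[0,0,1,0],[0,0,0,0],[0,0,0,0],[0,0,0,0],[0,0,0,0],[0,0,0,0],[0,0,0,0],[0,0,0,0],[0,0,0,0],[0,0,0,0]],
])

```text
t: 24.28
eef_pos: [0.5862, -0.3406, 0.1192]
ee_rot: [3.14, -0.002, 0.001]
force: [-2.1, 1.6, 11.0]
width: 0.0309
gripper_force: 18.0
```

Seated, with firm contact and no further travel. Releasing.

Call:
servo_tool([
  [[0,0,-1,0],[0,0,0,0],[0,0,0,0],[0,0,0,0],[0,0,0,0],[0,0,0,0],[0,0,0,0],[0,0,0,0],[0,0,0,0],[0,0,0,0]],
], claw=-1)

```text
t: 25.12
eef_pos: [0.5855, -0.3403, 0.1185]
ee_rot: [3.142, 0.0, 0.0]
force: [0.1, -1.0, -0.1]
width: 0.0866
gripper_force: 0.0
```

Call:
servo_tool([
  [[0,0,-5,0],[0,0,-12,0],[0,0,-20,0],[0,0,-25,0],[0,0,-25,0],[0,0,-20,0],[0,0,-10,0],[0,0,0,0],[0,0,0,0],[0,0,0,0]],
])

```text
t: 25.95
eef_pos: [0.5849, -0.3399, 0.2344]
ee_rot: [-3.141, 0.002, 0.0]
force: [-0.4, -0.5, -0.7]
width: 0.0876
gripper_force: 0.0
```

```bash
python3 seat.py 100
```

```text
seat dy,dz [0.002  0.0006] 0.058
```

View pics/s100.png

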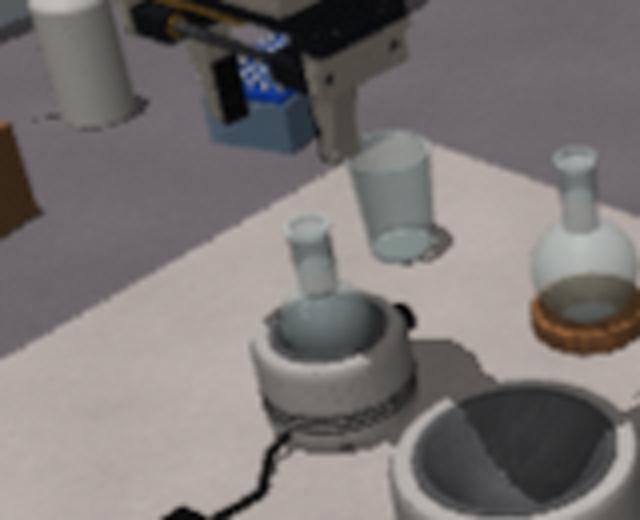

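The 100 ml flask is seated and upright (neck at crop (312,255)). Next is the 250 ml flask.

Call:
servo_tool([
  [[-14,-6,0,0],[-30,-13,0,0],[-30,-13,0,0],[-30,-13,0,0],[-30,-13,0,0],[-30,-13,0,0],[-20,-9,0,0],[-10,-4,0,0],[0,0,0,0],[0,0,0,0]],
])

```text
t: 26.88
eef_pos: [0.3918, -0.2564, 0.2357]
ee_rot: [3.141, -0.001, 0.001]
force: [1.4, 0.6, -0.3]
width: 0.0877
gripper_force: 0.0
```

Call:
servo_tool([
  [[0,0,12,0],[0,0,22,0],[0,0,24,0],[0,0,24,0],[0,0,22,0],[0,0,14,0],[0,0,8,0],[0,0,4,0],[0,0,1,0],[0,0,0,0]],
])

```text
t: 27.72
eef_pos: [0.3922, -0.2565, 0.1048]
ee_rot: [3.141, -0.0, 0.0]
force: [-1.3, -0.3, 1.2]
width: 0.0878
gripper_force: 0.0
```

Call:
servo_tool([
  [[0,0,0,0],[0,0,0,0],[0,0,0,0],[0,0,0,0],[0,0,0,0],[0,0,0,0],[0,0,0,0],[0,0,0,0],[0,0,0,0],[0,0,0,0]],
], claw=1, grip_force=22)

```text
t: 28.55
eef_pos: [0.3914, -0.2563, 0.1045]
ee_rot: [-3.142, 0.0, 0.0]
force: [-0.2, 0.5, -1.6]
width: 0.0276
gripper_force: 35.5
```

Call:
servo_tool([
  [[0,0,-2,0],[0,0,-4,0],[0,0,-6,0],[0,0,-6,0],[0,0,-6,0],[0,0,-4,0],[0,0,-2,0],[0,0,0,0],[0,0,0,0],[0,0,0,0]],
])

```text
t: 29.38
eef_pos: [0.3913, -0.2562, 0.1343]
ee_rot: [-3.141, 0.0, 0.0]
force: [-0.4, -0.1, -1.7]
width: 0.0276
gripper_force: 35.6
```

```bash
sed -i 's/u,v=proj("scene",\[\*W\[s\],.1\])\[0\]/u,v=proj("scene",g)[0]/' look.py; python3 look.py l250 250
```

```text
[ 0.3912 -0.2562  0.1343] 0.0276 [-0.6 -0.4 -1.6]
scene dy,dz [-0.0006  0.0001] 0.035
top dx,dy [-0.0277  0.0027] 0.837
```

View pics/l250.png

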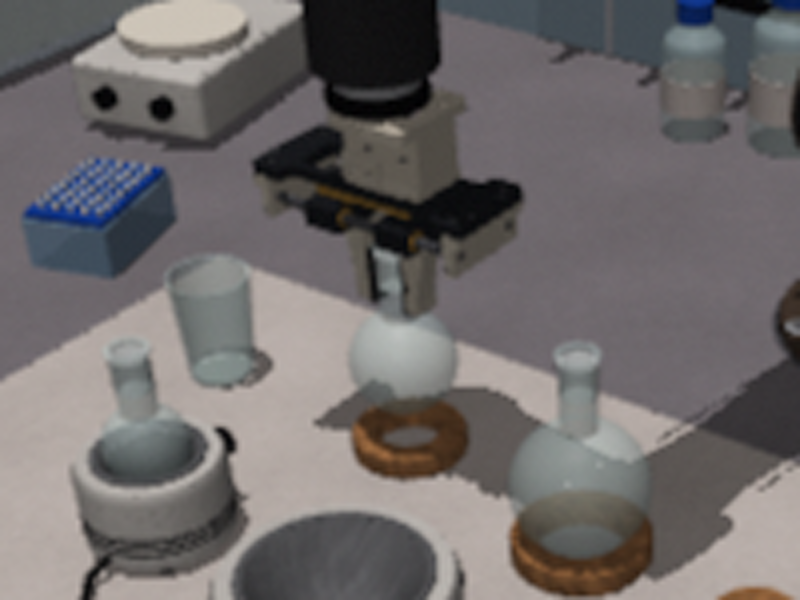

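The 250 ml flask is held upright and off its ring (ball at crop (403,355)). Lifting high and crossing to its mantle.

Call:
servo_tool([
  [[0,0,-6,0],[0,0,-14,0],[0,0,-22,0],[0,0,-26,0],[0,0,-28,0],[0,0,-26,0],[0,0,-20,0],[0,0,-12,0],[0,0,-6,0],[0,0,0,0]],
])

```text
t: 30.42
eef_pos: [0.3919, -0.2565, 0.296]
ee_rot: [3.141, -0.002, 0.0]
force: [0.7, -0.4, -1.3]
width: 0.0275
gripper_force: 35.6
```

Call:
servo_tool([
  [[3,-9,0,0],[7,-22,0,0],[11,-33,0,0],[11,-33,0,0],[11,-33,0,0],[11,-33,0,0],[11,-33,0,0],[11,-33,0,0],[11,-33,0,0],[11,-33,0,0]],
])

```text
t: 31.25
eef_pos: [0.4888, 0.0408, 0.2933]
ee_rot: [3.141, 0.002, 0.0]
force: [1.1, -0.4, -0.6]
width: 0.0276
gripper_force: 35.6
```

Call:
servo_tool([
  [[11,-33,0,0],[11,-33,0,0],[11,-33,0,0],[11,-33,0,0],[11,-33,0,0],[11,-33,0,0],[11,-33,0,0],[11,-33,0,0],[8,-25,0,0],[4,-12,0,0]],
])

```text
t: 32.08
eef_pos: [0.5889, 0.343, 0.2913]
ee_rot: [3.139, 0.003, 0.002]
force: [-0.5, 0.6, -1.3]
width: 0.0279
gripper_force: 35.6
```

Call:
servo_tool([
  [[0,-4,8,0],[0,-4,16,0],[0,-2,18,0],[0,0,18,0],[0,0,18,0],[0,0,14,0],[0,0,12,0],[0,0,8,0],[0,0,4,0],[0,0,0,0]],
])

```text
t: 32.92
eef_pos: [0.5889, 0.3493, 0.1776]
ee_rot: [3.141, 0.001, -0.0]
force: [0.0, -0.0, -0.9]
width: 0.0277
gripper_force: 35.6
```

```bash
python3 look.py d250 250; python3 - <<'E'
from h import *
g=np.array(telemetry.get_state()['eef_pos'])-[0,0,.052];u,v=proj("scene",g)[0].astype(int);o=np.array([u-100,v-90])
for p in (g,g*[1,1,0]+[0,0,.09],(.589,.3505,.09)):print(np.round(p,4),((proj("scene",p)[0]-o)*4+2).round(1))
E
```

```text
[0.5897 0.3498 0.1793] 0.0276 [-0.2 -0.5 -0.3]
scene dy,dz [-0.0009  0.0004] 0.027
top dx,dy [-0.014   0.0002] 0.571
[0.5898 0.3501 0.1276] [402.2 362.5]
[0.5898 0.3501 0.09  ] [392.5 410.4]
[0.589  0.3505 0.09  ] [393.7 409.9]
```

View pics/d250.png

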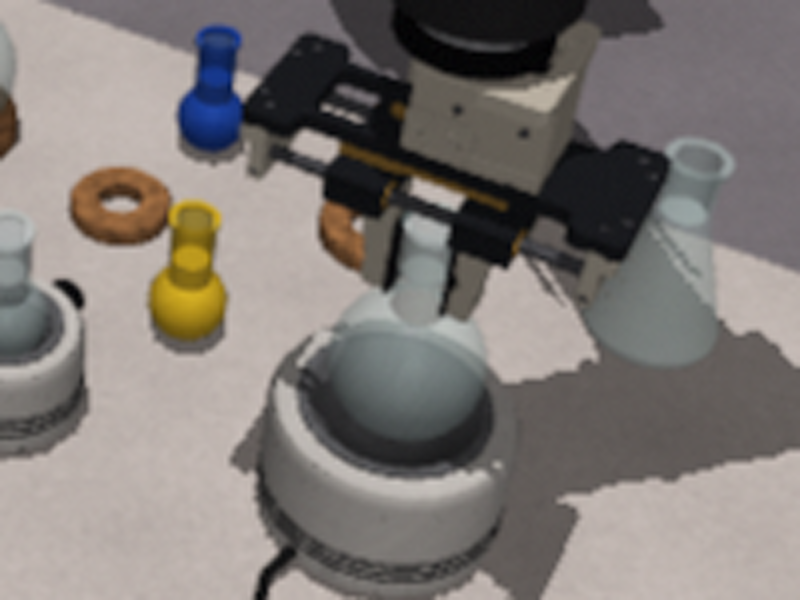

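The ball is centred over its well (ball at crop (408,370), well at (397,405)). Lowering.

Call:
servo_tool([
  [[0,0,3,0],[0,0,4,0],[0,0,4,0],[0,0,4,0],[0,0,4,0],[0,0,3,0],[0,0,2,0],[0,0,1,0],[0,0,0,0],[0,0,0,0]],
])

```text
t: 33.95
eef_pos: [0.5892, 0.3494, 0.1552]
ee_rot: [3.141, -0.001, 0.001]
force: [-4.8, -3.2, 9.3]
width: 0.0278
gripper_force: 34.4
```

Call:
servo_tool([
  [[0,0,1,0],[0,0,0,0],[0,0,1,0],[0,0,0,0],[0,0,0,0],[0,0,0,0],[0,0,0,0],[0,0,0,0],[0,0,0,0],[0,0,0,0]],
])

```text
t: 34.78
eef_pos: [0.5897, 0.3494, 0.1549]
ee_rot: [-3.141, -0.002, 0.001]
force: [-7.5, -5.1, 17.1]
width: 0.0278
gripper_force: 29.8
```

Contact came 5 mm early with a side force toward −x −y, so I'm backing off and shifting that way.

Call:
servo_tool([
  [[0,0,-3,0],[-1,0.7,-2,0],[-1,0.7,0,0],[-1,0.6,0,0],[0,0,1,0],[0,0,1,0],[0,0,1,0],[0,0,0,0],[0,0,0,0],[0,0,0,0]],
])

```text
t: 35.62
eef_pos: [0.5864, 0.3478, 0.1534]
ee_rot: [3.141, 0.0, 0.0]
force: [0.0, -0.7, -2.0]
width: 0.0275
gripper_force: 31.1
```

Call:
servo_tool([
  [[0,0,1,0],[0,0,0,0],[0,0,1,0],[0,0,0,0],[0,0,0,0],[0,0,0,0],[0,0,0,0],[0,0,0,0],[0,0,0,0],[0,0,0,0]],
])

```text
t: 36.45
eef_pos: [0.5864, 0.3478, 0.1516]
ee_rot: [-3.142, -0.0, 0.0]
force: [-0.3, -0.6, -0.8]
width: 0.0278
gripper_force: 31.1
```

Call:
servo_tool([
  [[0,0,1,0],[0,0,0,0],[0,0,1,0],[0,0,0,0],[0,0,0,0],[0,0,0,0],[0,0,0,0],[0,0,0,0],[0,0,0,0],[0,0,0,0]],
])

```text
t: 37.28
eef_pos: [0.5865, 0.3476, 0.1511]
ee_rot: [-3.141, -0.001, 0.001]
force: [-3.9, -1.5, 7.6]
width: 0.0276
gripper_force: 30.4
```

Call:
servo_tool([
  [[0,0,1,0],[0,0,0,0],[0,0,0,0],[0,0,0,0],[0,0,0,0],[0,0,0,0],[0,0,0,0],[0,0,0,0],[0,0,0,0],[0,0,0,0]],
])

```text
t: 38.12
eef_pos: [0.5866, 0.3476, 0.151]
ee_rot: [-3.141, -0.002, 0.001]
force: [-5.2, -3.0, 13.3]
width: 0.0276
gripper_force: 30.1
```

Call:
servo_tool([
  [[0,0,-3,0],[-1,0.5,0,0],[-1,0.5,0,0],[0,0,0,0],[0,0,1,0],[0,0,0,0],[0,0,1,0],[0,0,0,0],[0,0,0,0],[0,0,0,0]],
])

```text
t: 38.95
eef_pos: [0.5846, 0.3467, 0.1497]
ee_rot: [-3.142, -0.0, 0.0]
force: [1.6, -0.2, 1.5]
width: 0.0274
gripper_force: 30.9
```

Call:
servo_tool([
  [[0,0,1,0],[0,0,0,0],[0,0,1,0],[0,0,0,0],[0,0,0,0],[0,0,0,0],[0,0,0,0],[0,0,0,0],[0,0,0,0],[0,0,0,0]],
])

```text
t: 39.78
eef_pos: [0.5851, 0.3466, 0.1493]
ee_rot: [-3.141, -0.002, 0.001]
force: [-0.2, -3.3, 8.3]
width: 0.0277
gripper_force: 30.4
```

It's at seat height and the force is nearly vertical. Releasing.

Call:
servo_tool([
  [[0,1,-1,0],[0,0,0,0],[0,0,0,0],[0,0,0,0],[0,0,0,0],[0,0,0,0],[0,0,0,0],[0,0,0,0],[0,0,0,0],[0,0,0,0]],
], claw=-1)

```text
t: 40.62
eef_pos: [0.5844, 0.3458, 0.1486]
ee_rot: [-3.142, -0.0, 0.0]
force: [0.7, -0.6, -0.3]
width: 0.0856
gripper_force: 0.0
```

Call:
servo_tool([
  [[0,0,-5,0],[0,0,-12,0],[0,0,-20,0],[0,0,-25,0],[0,0,-20,0],[0,0,-10,0],[0,0,-5,0],[0,0,0,0],[0,0,0,0],[0,0,0,0]],
])

```text
t: 41.45
eef_pos: [0.5837, 0.3454, 0.244]
ee_rot: [3.14, 0.002, -0.0]
force: [0.4, -0.2, -0.5]
width: 0.088
gripper_force: 0.0
```

```bash
python3 seat.py 250
```

```text
seat dy,dz [-0.0043  0.0027] 0.059
```

View pics/s250.png

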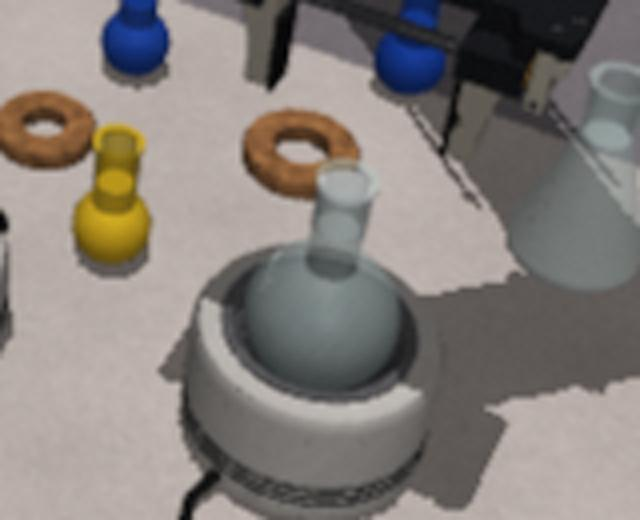

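The 250 ml flask is seated and upright (neck at crop (342,220)). Last is the 500 ml flask.

Call:
servo_tool([
  [[-6,15,0,0],[-13,35,0,0],[-14,38,0,0],[-14,38,0,0],[-14,38,0,0],[-14,38,0,0],[-14,38,0,0],[-14,38,0,0],[-14,38,0,0],[-14,38,0,0]],
])

```text
t: 42.38
eef_pos: [0.4521, -0.0099, 0.2451]
ee_rot: [3.141, 0.0, 0.001]
force: [2.0, -1.2, 0.1]
width: 0.0874
gripper_force: 0.0
```

Call:
servo_tool([
  [[-13,33,0,0],[-8,18,0,0],[-2,3,0,0],[0,0,0,0],[0,0,0,0],[0,0,0,0],[0,0,0,0],[0,0,0,0],[0,0,0,0],[0,0,0,0]],
])

```text
t: 43.22
eef_pos: [0.4306, -0.0618, 0.2454]
ee_rot: [3.141, 0.0, 0.001]
force: [-1.0, -0.1, -0.1]
width: 0.0874
gripper_force: 0.0
```

Call:
servo_tool([
  [[-1,0,10,0],[0,0,20,0],[0,0,22,0],[0,0,22,0],[0,0,20,0],[0,0,14,0],[0,0,8,0],[0,0,3,0],[0,0,0,0],[0,0,0,0]],
])

```text
t: 44.05
eef_pos: [0.4299, -0.0622, 0.127]
ee_rot: [3.142, -0.001, 0.0]
force: [-1.0, -0.3, 1.1]
width: 0.0874
gripper_force: 0.0
```

Call:
servo_tool([
  [[0,0,0,0],[0,0,0,0],[0,0,0,0],[0,0,0,0],[0,0,0,0],[0,0,0,0],[0,0,0,0],[0,0,0,0],[0,0,0,0],[0,0,0,0]],
], claw=1, grip_force=25)

```text
t: 44.88
eef_pos: [0.4294, -0.0623, 0.1265]
ee_rot: [-3.142, 0.0, 0.0]
force: [-0.2, 3.2, -2.3]
width: 0.0274
gripper_force: 42.7
```

Call:
servo_tool([
  [[0,0,-2,0],[0,0,-6,0],[0,0,-12,0],[0,0,-20,0],[0,0,-22,0],[0,0,-22,0],[0,0,-20,0],[0,0,-12,0],[0,0,-4,0],[0,0,0,0]],
])

```text
t: 45.72
eef_pos: [0.4297, -0.0621, 0.2475]
ee_rot: [-3.141, -0.002, 0.0]
force: [-0.5, 0.8, -2.3]
width: 0.0276
gripper_force: 66.8
```

```bash
python3 look.py l500 500
```

```text
[ 0.4288 -0.0622  0.2458] 0.0275 [ 0.2 -0.2 -2.4]
scene dy,dz [-0.003  0.003] 0.05
top dx,dy [-0.0204  0.0028] 0.761
```

Call:
servo_tool([
  [[8,2,0,0],[20,4,0,0],[28,6,0,0],[30,7,0,0],[30,7,0,0],[30,7,0,0],[28,6,0,0],[20,4,0,0],[11,2,0,0],[4,1,0,0]],
])

```text
t: 46.75
eef_pos: [0.6401, -0.1089, 0.244]
ee_rot: [3.141, 0.003, -0.0]
force: [0.4, -0.1, -2.9]
width: 0.0273
gripper_force: 62.3
```

Call:
servo_tool([
  [[0,0,4,0],[0,0,8,0],[0,0,10,0],[0,0,8,0],[0,0,4,0],[0,0,2,0],[0,0,0,0],[0,0,0,0],[0,0,0,0],[0,0,0,0]],
])

```text
t: 47.58
eef_pos: [0.6387, -0.1082, 0.2111]
ee_rot: [-3.142, -0.001, 0.0]
force: [-0.5, 0.3, -2.9]
width: 0.0275
gripper_force: 62.3
```

```bash
python3 look.py m500 500
```

```text
[ 0.6386 -0.1082  0.211 ] 0.0273 [-0.6  0.1 -1.9]
scene dy,dz [-0.      0.0026] 0.035
top dx,dy [-0.0084  0.003 ] 0.463
```

Call:
servo_tool([
  [[0,0,3,0],[0,0,5,0],[0,0,6,0],[0,0,5,0],[0,0,4,0],[0,0,3,0],[0,0,2,0],[0,0,2,0],[0,0,0,0],[0,0,0,0]],
])

```text
t: 48.62
eef_pos: [0.6385, -0.1082, 0.1807]
ee_rot: [3.142, -0.0, 0.0]
force: [-0.4, -0.5, -1.7]
width: 0.0271
gripper_force: 62.3
```

Call:
servo_tool([
  [[0,0,1,0],[0,0,0,0],[0,0,1,0],[0,0,0,0],[0,0,1,0],[0,0,0,0],[0,0,0,0],[0,0,0,0],[0,0,0,0],[0,0,0,0]],
])

```text
t: 49.45
eef_pos: [0.6386, -0.1091, 0.1794]
ee_rot: [3.14, -0.001, 0.001]
force: [-3.8, -2.9, 8.6]
width: 0.0273
gripper_force: 61.5
```

Again contact about 5 mm early, with a push toward −x −y, so I'm applying the same correction.

Call:
servo_tool([
  [[0,0,-3,0],[-1,0.7,-1,0],[-1,0.7,0,0],[-1,0.6,0,0],[0,0,1,0],[0,0,1,0],[0,0,1,0],[0,0,1,0],[0,0,0,0],[0,0,0,0]],
])

```text
t: 50.28
eef_pos: [0.6354, -0.1102, 0.1774]
ee_rot: [3.142, 0.0, 0.0]
force: [0.1, 0.4, -1.9]
width: 0.0272
gripper_force: 62.3
```

Call:
servo_tool([
  [[0,0,1,0],[0,0,0,0],[0,0,1,0],[0,0,0,0],[0,0,0,0],[0,0,0,0],[0,0,0,0],[0,0,0,0],[0,0,0,0],[0,0,0,0]],
])

```text
t: 51.12
eef_pos: [0.6357, -0.1106, 0.1761]
ee_rot: [3.141, -0.001, 0.0]
force: [-1.3, -2.7, 4.4]
width: 0.0278
gripper_force: 61.8
```

Call:
servo_tool([
  [[0,0,-3,0],[-0.5,1,0,0],[-0.5,1,0,0],[0,0,1,0],[0,0,1,0],[0,0,1,0],[0,0,1,0],[0,0,0,0],[0,0,0,0],[0,0,0,0]],
])

```text
t: 51.95
eef_pos: [0.6345, -0.1122, 0.1745]
ee_rot: [-3.142, -0.0, 0.0]
force: [-0.1, -0.6, -1.6]
width: 0.0272
gripper_force: 62.2
```

Call:
servo_tool([
  [[0,0,1,0],[0,0,0,0],[0,0,0,0],[0,0,0,0],[0,0,0,0],[0,0,0,0],[0,0,0,0],[0,0,0,0],[0,0,0,0],[0,0,0,0]],
])

```text
t: 52.78
eef_pos: [0.6347, -0.1124, 0.174]
ee_rot: [3.141, -0.001, 0.0]
force: [-0.5, -2.3, 4.2]
width: 0.0278
gripper_force: 61.9
```

Call:
servo_tool([
  [[0,0,-2,0],[0,1,0,0],[-0.5,0.5,0,0],[0,0,1,0],[0,0,1,0],[0,0,1,0],[0,0,0,0],[0,0,0,0],[0,0,0,0],[0,0,0,0]],
])

```text
t: 53.62
eef_pos: [0.6348, -0.1131, 0.1739]
ee_rot: [-3.141, -0.002, 0.001]
force: [0.2, 3.5, 7.0]
width: 0.0274
gripper_force: 59.8
```

Call:
servo_tool([
  [[0,0,1,0],[0,0,0,0],[0,0,0,0],[0,0,0,0],[0,0,0,0],[0,0,0,0],[0,0,0,0],[0,0,0,0],[0,0,0,0],[0,0,0,0]],
])

```text
t: 54.45
eef_pos: [0.6351, -0.1131, 0.1738]
ee_rot: [-3.141, -0.003, 0.001]
force: [-0.3, 5.8, 11.4]
width: 0.0276
gripper_force: 57.1
```

Seat height reached (0.174), so the well axis is bracketed. Relaxing 1 mm and releasing.

Call:
servo_tool([
  [[0,-1,-1.5,0],[0,0,0,0],[0,0,0,0],[0,0,0,0],[0,0,0,0],[0,0,0,0],[0,0,0,0],[0,0,0,0],[0,0,0,0],[0,0,0,0]],
])

```text
t: 55.28
eef_pos: [0.6348, -0.1128, 0.1737]
ee_rot: [3.141, -0.002, 0.0]
force: [2.4, 1.9, 6.4]
width: 0.0274
gripper_force: 57.7
```

Call:
servo_tool([
  [[0,0,0,0],[0,0,0,0],[0,0,0,0],[0,0,0,0],[0,0,0,0],[0,0,0,0],[0,0,0,0],[0,0,0,0],[0,0,0,0],[0,0,0,0]],
], claw=-1)

```text
t: 56.12
eef_pos: [0.6339, -0.1127, 0.1731]
ee_rot: [-3.142, -0.0, 0.0]
force: [0.1, 0.5, 0.2]
width: 0.0858
gripper_force: 0.0
```

Call:
servo_tool([
  [[0,0,-5,0],[0,0,-12,0],[0,0,-20,0],[0,0,-25,0],[0,0,-25,0],[0,0,-20,0],[0,0,-20,0],[0,0,-10,0],[0,0,0,0],[0,0,0,0]],
])

```text
t: 56.95
eef_pos: [0.6339, -0.1126, 0.3105]
ee_rot: [-3.141, -0.001, 0.0]
force: [0.1, -0.6, -1.3]
width: 0.0879
gripper_force: 0.0
```

```bash
for s in 50 100 250 500; do python3 seat.py $s; done; python3 - <<'E'
from h import *
f=save("scene","fin");cv2.imwrite("pics/finc.png",cv2.resize(f[110:340,150:510,::-1],(800,511),interpolation=2))
E
```

```text
seat dy,dz [0.0007 0.0016] 0.051
seat dy,dz [0.0017 0.0001] 0.067
seat dy,dz [-0.0039  0.0027] 0.044
```

View pics/finc.png

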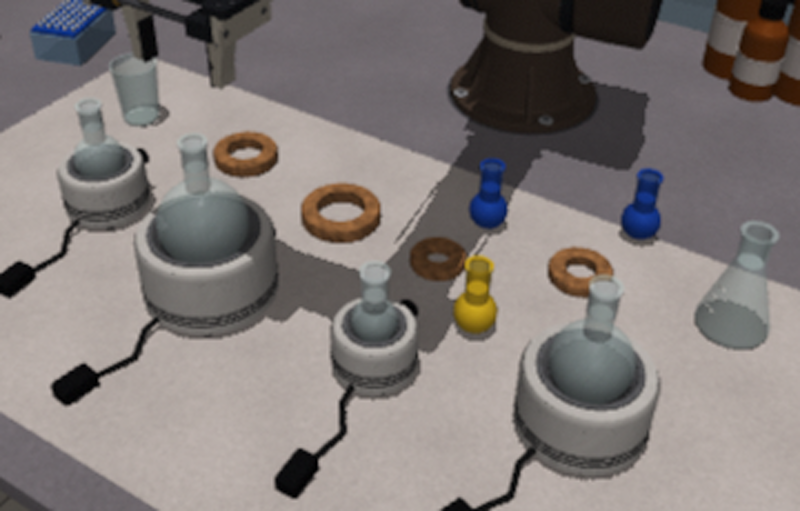

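The final view shows all four flasks upright in their own mantles: 100 ml at crop (97,150), 500 ml at (203,210), 50 ml at (375,310), 250 ml at (595,355). The bystanders and look-alikes haven't moved, so I'm handing in.

```bash
python3 -c "
from station import ticket
print(ticket.job_done())"
```

```text
the job is handed in; nothing more can be done
None
```

I set all four flasks upright in their own mantles, smallest to largest, without moving the conical flask, beaker or look-alikes, and handed the job in at about 57 s; the 500 ml flask's seating was confirmed by contact height and the final picture only, because the network found no outline of it to fit.

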